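# Slide the beater-box lid past its spring catch

### The arm

A 6-joint arm with a two-finger parallel gripper is mounted at the origin on the work surface. World frame = base frame: x ahead of the robot, y to its left, z up, the work surface at z = 0. Lengths are in m, angles in rad, forces in N, time in s.
With the tool pointing down it reaches from about 0.25 to 0.775 m from the base axis. Payload 4 kg.
Tool frame: the origin (TCP) lies at the very end of the fingers, on their centre line; the grasp point (between the pads) lies 19 mm behind it; z points along the fingers, y is the line along which they close (so a half turn about z gives the same grasp; the last joint's range is limited). The gripper opens to 94 mm and grips with 3 to 60 N. Pads are 16 mm wide; open, the fingers measure 119 mm over their backs; the gripper's body (75 mm by 177 mm) begins 78 mm behind the grasp point.
Start: joints at [-1.211, 0.087, 1.371, -0, 1.684, -0.103], TCP at [0.246, -0.492, 0.206] pointing down, gripper open.
Joint ranges: [-3.1, 3.1], [-0.76, 2.03], [0.27, 2.55], [-1.08, 4.22], [0.17, 2.65], [-2.57, 2.57]. Speed limits (rad/s): [2.79, 2.79, 3.14, 3.14, 3.14, 3.14].

### API

Orientations are given as [roll, pitch, yaw] about the fixed x, y, z axes, in that order (R = Rz(yaw) Ry(pitch) Rx(roll)).
In Python, from bench import robot gives the robot as it stands. The module is installed in compiled form; this text tells all that it offers.
- The arm moves only by the tool move_arm, never from a script. Its argument "deltas" is one flat list of numbers, 7 for each row, row after row: the turn, a rotation vector about the tool's x, y, z in rad, then the shift along the tool's x, y, z in cm, then the closure, from -1 (fully open) to 1 (shut). A call has 1 to 8 rows; each row is the pose to reach, as a shift and turn from the pose commanded when the call began, along the tool's axes at that moment; what a row does not reach only later rows make up. A row lasts 1/10 s, in which the tool goes at most 50 mm and 8.59 degrees, less where a joint would pass 70% of its speed; a pose out of reach is approached as far as the arm can. A call with a gripper value outside its range is refused whole. The fingers move at their own pace and stop on an object; the grip force is fixed at half the most. Time passes only in rows, so rows that repeat a pose let the fingers close. It gives the time, the measured TCP pose, the force, the opening and the grip force at its end, in the units of the state.
- robot.get_obs(): the state, without advancing time (a new reading comes with each control period).
- robot.snapshot(name): name is "scene" or "top" or "wrist"; returns a dict with "image" (400x640x3 uint8, red, green, blue), "depth" (400x640 float32, m along the optical axis (not along the pixel's ray), 0 where there is no reading), "fov_y" (degrees; the focal length in pixels is half the picture's height over the tangent of half this angle, whatever the lens; pixels are square), "cx", "cy" (the principal point, pixels), "D" ([k1, k2, p1, p2, k3] as OpenCV has them; the pictures are not rectified), "origin" and "orientation" of the camera in the world; the wrist camera has in their place "T_tool_cam" (4x4, takes a point from camera to tool coordinates, whose origin is the TCP and whose axes are the flange's). Camera axes: x right, y up, looking along -z (the intrinsics and any distortion apply to the point x, -y, -z); pixel columns grow to the right and rows downward; lengths in m; the calibration is good to about 2 mm. A picture is of the moment at which its call begins: read the wrist's pose just before it.
- robot.close_job(): hands the job in; it is judged then, once.
The state is a dict: "time": time; "joint_positions": joint angles; "qvel": joint speeds; "joint_torque": joint torques, N m; "tool_pos": TCP position; "ee_rot": TCP orientation; "wrist_force": force on the tool from outside, world axes, zero at the start; "wrist_torque": the same for the moment, N m; "width": finger opening in m; "finger_force": force on a finger pad.
Only numpy, scipy, OpenCV 4.12 (cv2) and the standard library are available. Lean on these libraries where they do the work, as an engineer would, in place of code of your own. Each camera call takes 0.05 s, during which the arm holds its last target. There are 200 camera calls.

### The job

Cover the mixer's beaters: with a fingertip press the spring-loaded steel bar on the side of the wooden attachment box down and, keeping it held down, push the lid by its lug along the box to the beater half, past the catch tooth. Then let go and come away, so that the bar springs fully back up behind the lid and locks it there. Only press and push: lift or pick up nothing, and leave the jar, jug, mixer and spatula where they are.

Things in the scene. Friction and masses are not known exactly. Their poses are not given: they have to be found in the camera images.
- box: Open light-wood box fixed to the counter, 120 x 326 mm, 68 mm high; origin: centre of that underside, z up. The lid slides along box y, from the -y half to the +y half, where two steel beaters lie in an open compartment. Lid ledges are 56 mm high, under aluminium lips with tops at 68 mm. Inner faces of the end walls: y = -155 and +155 mm. The spring bar runs along the -x side.
- lid: Loose wooden half lid, 104 (x) x 140 (y) x 6 mm, 0.2 kg, captive under the lips with 2 mm play; it slides easily (waxed). Origin: centre of its underside, 56 mm high; axes as the box's. Its origin starts at box y = -84 to -77 mm; locked at the far end it is between +75 and +85 mm. If the tooth rubs beneath it, the push takes a few newtons more.
- home (a point): Point fixed in the box (box x 0, y +80, z 56 mm): where the lid's origin belongs when the lid is home, give or take 5 mm along box y.
- lug (a point): Centre of the lid's push lug: a dark wooden arm rising from the lid and reaching to -x above the steel bar; 16 mm wide along y, 83 to 103 mm above the counter, x = -96 to -26 mm from the lid's origin. This point is at x -78, y 0, z +37 mm from the lid's origin, straight above the bar's centre line. Push its flat -y face with the finger that presses the bar.
- bar_top (a point): Centre of the steel spring bar's top face, moves with it. Bar 28 mm wide (box x), 280 mm long (box y), centre line at box x -78 mm. Top 80 mm above the counter when up, 70 mm fully down. At its middle a tooth 10 mm wide in y reaches under the near lip into the lid's path, top at 63.5 mm when up; it clears the lid once the bar is 8 mm down.
- bar (a joint): Depression of the spring bar: 0 = fully up, tooth locking the lid at whichever end it is; 0.010 m = fully down, at its stop. Springs back by itself; about 3 N starts it, about 6 N takes it fully down; it goes straight down wherever along it one presses.
- jar: Bystander: plastic screw-top jar, 84 mm across, 115 mm tall; origin at the centre of its underside.
- jug: Bystander: glass measuring jug, 100 mm across, 120 mm tall, with a handle reaching 84 mm from its axis; origin at the centre of its underside.
- mixer: Bystander: steel hand mixer with a side lever, standing left of the box, 90 x 200 mm, 143 mm tall; origin at the centre of its underside.
- spatula: Bystander: green silicone spatula, 260 mm long, lying flat; origin at the underside of its middle.
There are look-alikes about, which are no part of the job. Several things have the shape of the lid; the one meant has the colours described above.

How it is judged:
By the outcome, as a careful person would: the job done as asked, in the order asked, and still so for the second after the job is handed in, with the robot touching nothing.
It also fails if it takes over 45 s, if anything falls off the work surface, if the arm or the gripper's body presses on something with over 40 N, if the wrist force passes 120 N, or if a joint passes its speed limit or range.

## Working session

There is one attempt and no reset: what is moved stays moved. The work goes in short steps, Python scripts to look and compute and a tool call to move; the robot and the scene stay as the last step left them, time stands still between calls to the robot, and variables do not carry over. Pictures are saved under pics/ and viewed, at most 10 in all, crops included, and the job is handed in when it is done.

Besides the shell and the picture viewer there is one more tool, called after "Emit:" by a JSON object that holds its "method" and its "body". move_arm: Moves the arm, as the interface text tells. Its arguments: {"type":"object","properties":{"deltas":{"type":"array","items":{"type":"number"}}},"required":["deltas"]}

```bash
mkdir -p pics; cat > h.py <<'E'
import numpy as np, cv2
from scipy.spatial.transform import Rotation as R
from bench import robot
def snap(n):
    o=robot.get_obs(); s=robot.snapshot(n)
    f=200/np.tan(np.radians(s["fov_y"])/2)
    K=np.array([[f,0,s["cx"]],[0,f,s["cy"]],[0,0,1.]])
    if n=="wrist":
        T=np.eye(4);T[:3,:3]=R.from_euler("xyz",o["ee_rot"]).as_matrix();T[:3,3]=o["tool_pos"];T=T@np.array(s["T_tool_cam"])
    else:
        T=np.eye(4);q=np.array(s["orientation"],float)
        T[:3,:3]=q if q.shape==(3,3) else R.from_euler("xyz",q).as_matrix();T[:3,3]=s["origin"]
    return dict(img=s["image"],depth=s["depth"],K=K,D=np.array(s["D"],float),T=T)
def pts(s,uv,z=None):
    """world points at pixels; from depth, or on plane height z"""
    uv=np.atleast_2d(np.array(uv,float))
    n=cv2.undistortPoints(uv.reshape(-1,1,2),s["K"],s["D"]).reshape(-1,2)
    d=np.c_[n[:,0],-n[:,1],-np.ones(len(n))]
    Rm,t=s["T"][:3,:3],s["T"][:3,3]
    w=d@Rm.T
    k=s["depth"][uv[:,1].astype(int),uv[:,0].astype(int)] if z is None else (z-t[2])/w[:,2]
    return t+w*np.reshape(k,(-1,1))
E
python3 - <<'E'
from h import *
import pickle
for n in("scene","top"):
    s=snap(n); pickle.dump(s,open(n+".pkl","wb")); cv2.imwrite(f"pics/{n}0.png",s["img"][:,:,::-1]); print(n,s["T"].round(3).tolist(),s["D"])
o=robot.get_obs(); print(o)
E
```

```text
scene [[-0.589, -0.696, 0.411, 1.019], [0.808, -0.51, 0.295, 0.33], [0.004, 0.506, 0.863, 1.055], [0.0, 0.0, 0.0, 1.0]] [-0.03283003  0.          0.          0.          0.        ]
top [[0.01, 0.996, -0.087, 0.465], [-1.0, 0.011, 0.007, -0.002], [0.008, 0.087, 0.996, 1.262], [0.0, 0.0, 0.0, 1.0]] [-0.10994896  0.          0.          0.          0.        ]
{'time': 0.1, 'joint_positions': array([-1.21109181e+00,  8.78558540e-02,  1.37208474e+00,  7.95163951e-06,
        1.68357417e+00, -1.03095727e-01]), 'qvel': array([-1.09098877e-03, -1.85534514e-03, -3.30766205e-03, -5.85095834e-04,
       -8.11181099e-05, -1.29113450e-03]), 'joint_torque': array([ 1.78390474e-03, -3.41254985e+01, -3.03300333e+01,  7.18634902e-02,
        3.04464076e-02, -9.35034655e-05]), 'tool_pos': array([ 0.24538043, -0.49168939,  0.20444433]), 'ee_rot': array([-3.13968156e+00, -2.05671905e-04,  4.62800937e-01]), 'wrist_force': array([ 0.19258346, -0.17935017,  0.5238943 ]), 'wrist_torque': array([0.01299787, 0.01841266, 0.01571209]), 'finger_force': 0.0, 'width': 0.09403155415098138}
```

View pics/top0.png

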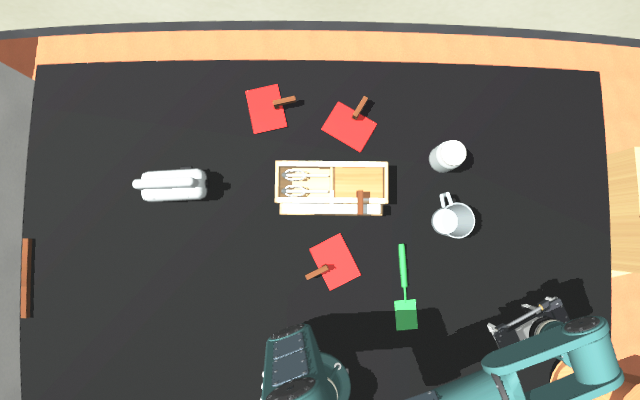

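View pics/scene0.png

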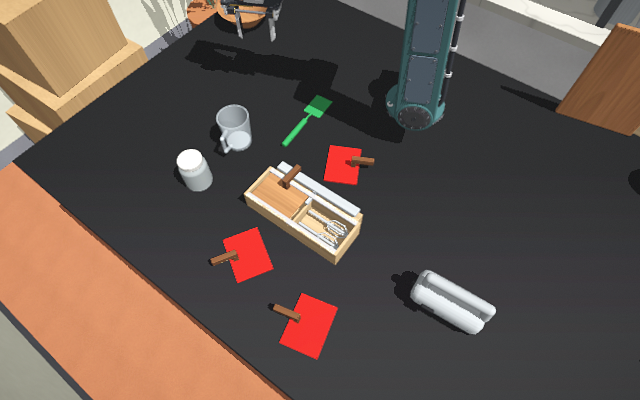

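The top view shows the wooden box at (275-388, 160-205), with the beaters on the left (+y) and the wooden lid on the right at (360,182). Its dark lug is at (360,202), above the steel bar on the row-209 side.

The lid-shaped candidates are red at (267,108), (349,126) and (335,262), plus the wooden one in the box at (360,182). Only the last has the described colours and sits under the lips, so I'll confirm it in a crop.

```bash
python3 - <<'E'
from h import *
import pickle
s=pickle.load(open("top.pkl","rb"))
c=s["img"][145:225,260:400,::-1]; cv2.imwrite("pics/crop1.png",cv2.resize(c,None,fx=5.5,fy=5.5,interpolation=cv2.INTER_CUBIC))
v,u=np.mgrid[145:225,260:400]; uv=np.c_[u.ravel(),v.ravel()]
P=pts(s,uv)
def rect(m,n):
    r=cv2.minAreaRect(P[m][:,:2].astype(np.float32)*1000); print(n,m.sum(),r,np.median(P[m],0).round(4))
z=P[:,2]; print(np.histogram(z,bins=np.arange(-.01,.12,.005)))
rect((z>.03),"all"); rect((z>.092)&(z<.115),"lug"); rect((z>.075)&(z<.088),"bar"); rect((z>.03)&(z<.0745),"box")
E
```

```text
(array([ 181, 2691, 2656,  806,   96,   64,   45,  141,  149,   93,  115,
         78,  122,  436, 1230, 1017,  210,  469,  407,    4,    0,   18,
        117,   15,    0]), array([-0.01 , -0.005,  0.   ,  0.005,  0.01 ,  0.015,  0.02 ,  0.025,
        0.03 ,  0.035,  0.04 ,  0.045,  0.05 ,  0.055,  0.06 ,  0.065,
        0.07 ,  0.075,  0.08 ,  0.085,  0.09 ,  0.095,  0.1  ,  0.105,
        0.11 ,  0.115]))
all 4520 ((566.544921875, -39.82752990722656), (202.26551818847656, 326.83502197265625), 0.0005082366988062859) [ 0.5787 -0.0772  0.0652]
lug 150 ((545.2471923828125, -118.63380432128906), (67.62947845458984, 14.63405990600586), 0.4585530161857605) [ 0.5449 -0.1185  0.1023]
bar 880 ((546.1195068359375, -38.509429931640625), (62.699344635009766, 276.9417419433594), 0.2923114597797394) [ 0.5291 -0.0284  0.0798]
box 3435 ((590.34716796875, -39.82733154296875), (154.66116333007812, 326.83502197265625), 0.0005082366988062859) [ 0.6021 -0.0832  0.0629]
```

View pics/crop1.png

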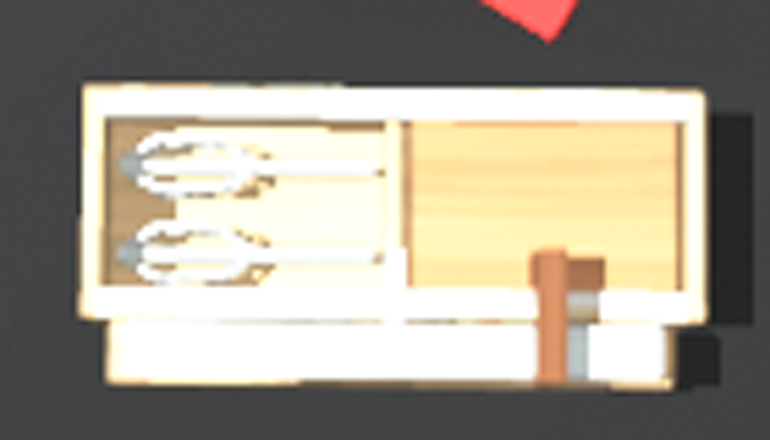

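The crop confirms it: the wooden lid is under the lips, with its dark lug at crop (553,315) reaching over the steel bar. Box origin is about (0.606, -0.040), yaw about 0, bar line x = 0.528, and the lug's -y face is at y = -0.127. Next I move over the bar behind the lug with the gripper shut and yaw turned to 0.

Emit:
{"method": "move_arm", "body": {"deltas": [0,0,0.08,3,-1.3,0,1,0,0,0.16,7,-3.1,0,1,0,0,0.24,11.5,-5.1,0,1,0,0,0.32,16,-7.1,0,1,0,0,0.4,20.5,-9.1,0,1,0,0,0.457,25,-11.1,0,1,0,0,0.457,29,-12.9,0,1,0,0,0.457,32,-14.2,0,1]}}

```text
time: 0.9
tool_pos: [0.4695, -0.2197, 0.205]
ee_rot: [-3.141, 0.0, 0.008]
wrist_force: [-0.1, -0.5, -0.5]
width: 0.0334
finger_force: 0.0
```

```bash
python3 - <<'E'
from h import *
o=robot.get_obs(); print({k:np.round(o[k],4) for k in("time","tool_pos","ee_rot","wrist_force","width","joint_positions")})
E
```

```text
{'time': np.float64(0.9), 'tool_pos': array([ 0.4695, -0.2197,  0.205 ]), 'ee_rot': array([-3.1408e+00,  4.0000e-04,  7.8000e-03]), 'wrist_force': array([-0.122 , -0.4782, -0.5292]), 'width': np.float64(0.0334), 'joint_positions': array([-5.4730e-01,  1.7300e-02,  1.4448e+00,  5.0000e-04,  1.6802e+00,
        1.0157e+00])}
```

Emit:
{"method": "move_arm", "body": {"deltas": [0,0,0,2.5,-3,0,1,0,0,0,5,-6,0,1,0,0,0,5.9,-7.1,1.5,1,0,0,0,5.9,-7.1,5,1,0,0,0,5.9,-7.1,8,1,0,0,0,5.9,-7.1,9.6,1,0,0,0,5.9,-7.1,9.6,1]}}

```text
time: 1.6
tool_pos: [0.5239, -0.1503, 0.1047]
ee_rot: [-3.139, 0.009, 0.005]
wrist_force: [0.7, -0.5, 0.7]
width: 0.0005
finger_force: 0.0
```

```bash
python3 - <<'E'
from h import *
import pickle
o=robot.get_obs(); print({k:np.round(o[k],4) for k in("tool_pos","ee_rot","wrist_force","width")})
s=snap("wrist"); pickle.dump(s,open("w.pkl","wb")); cv2.imwrite("pics/w1.png",s["img"][:,:,::-1])
s=snap("top"); pickle.dump(s,open("t2.pkl","wb"))
E
```

```text
{'tool_pos': array([ 0.5239, -0.1503,  0.1047]), 'ee_rot': array([-3.1387,  0.0087,  0.0053]), 'wrist_force': array([ 0.6631, -0.4973,  0.6869]), 'width': np.float64(0.0005)}
```

View pics/w1.png

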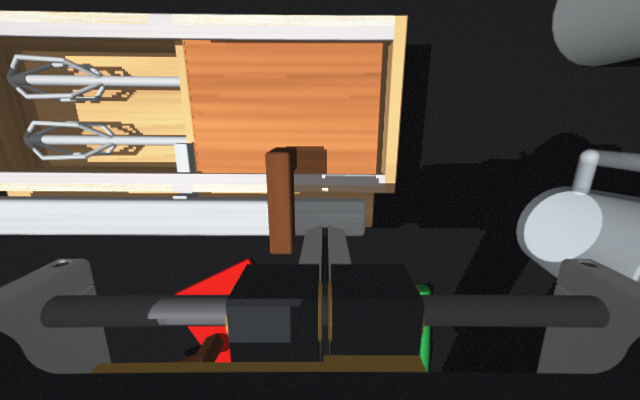

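The wrist view shows the finger tips at (325,235) just right (-y) of the lug (268-294, 150-253), over the bar (rows 197-235). I'll measure the lug and bar from this image.

```bash
python3 - <<'E'
from h import *
import pickle
s=pickle.load(open("w.pkl","rb"))
o=robot.get_obs(); print({k:np.round(o[k],4) for k in("time","tool_pos","ee_rot")})
print("lug L/R z.103",pts(s,[[268,180],[271,245],[290,180],[294,245]],.103).round(4).tolist())
v,u=np.mgrid[140:262,0:390]; uv=np.c_[u.ravel(),v.ravel()]; P=pts(s,uv); z=P[:,2]
m=(z>.098)&(z<.107)&(u.ravel()<300); print("lug",m.sum(),P[m].min(0),P[m].max(0))
m=(z>.076)&(z<.084)&(u.ravel()<260); 
for c in (20,100,200,240):
    k=m&(u.ravel()==c); print("bar",c,P[k].min(0).round(4),P[k].max(0).round(4),np.median(P[k][:,2]))
s=pickle.load(open("t2.pkl","rb"))
v,u=np.mgrid[145:225,260:400]; P=pts(s,np.c_[u.ravel(),v.ravel()])
E
```

```text
{'time': np.float64(1.7), 'tool_pos': array([ 0.5265, -0.1512,  0.1089]), 'ee_rot': array([-3.1414e+00,  1.4000e-03,  5.2000e-03])}
lug L/R z.103 [[0.564, -0.1137, 0.103], [0.519, -0.1137, 0.103], [0.5641, -0.1278, 0.103], [0.5191, -0.1294, 0.103]]
lug 2508 [ 0.51260683 -0.12820763  0.09801677] [ 0.58216624 -0.11185537  0.10532397]
bar 20 [0.5168 0.0721 0.0772] [0.5442 0.079  0.081 ] 0.0799004381658508
bar 100 [0.5179 0.0142 0.077 ] [0.5438 0.02   0.0816] 0.07989095353153591
bar 200 [ 0.5176 -0.0583  0.076 ] [ 0.544  -0.0552  0.0811] 0.08007427894846374
bar 240 [ 0.5176 -0.0879  0.0783] [ 0.5441 -0.0857  0.082 ] 0.07995397871634118
```

Emit:
{"method": "move_arm", "body": {"deltas": [0,0,0,0.2,0,1.5,1,0,0,0,0.2,0,2.6,1,0,0,0,0.2,0,3.1,1,0,0,0,0.2,0,3.5,1,0,0,0,0.2,0,3.9,1,0,0,0,0.2,0,4.1,1,0,0,0,0.2,0,4.1,1]}}

```text
time: 2.4
tool_pos: [0.529, -0.151, 0.0701]
ee_rot: [3.141, -0.0, 0.006]
wrist_force: [-3.4, 0.7, 8.7]
width: 0.0007
finger_force: 4.1
```

Emit:
{"method": "move_arm", "body": {"deltas": [0,0,0,0,-0.4,0,1,0,0,0,0,-0.8,0,1,0,0,0,0,-1.1,0,1,0,0,0,0,-1.5,0,1,0,0,0,0,-2,0,1,0,0,0,0,-2.6,0,1,0,0,0,0,-3.2,0,1,0,0,0,0,-4,0,1]}}

```text
time: 3.2
tool_pos: [0.5306, -0.1171, 0.071]
ee_rot: [3.127, -0.005, 0.005]
wrist_force: [-1.8, -22.8, 3.6]
width: 0.0005
finger_force: 12.5
```

```bash
python3 - <<'E'
from h import *
import pickle
o=robot.get_obs(); print({k:np.round(o[k],4) for k in("tool_pos","wrist_force")})
s=snap("wrist"); cv2.imwrite("pics/w2.png",s["img"][:,:,::-1])
v,u=np.mgrid[140:262,0:390]; uv=np.c_[u.ravel(),v.ravel()]; P=pts(s,uv); z=P[:,2]
m=(z>.098)&(z<.107)&(u.ravel()<305); print("lug",m.sum(),P[m].min(0),P[m].max(0))
for c in (40,100,200):
    k=(u.ravel()==c)&(z>.066)&(z<.085)&(abs(P[:,0]-.53)<.01); print("barz",np.median(P[k][:,2]))
E
```

```text
{'tool_pos': array([ 0.5306, -0.1171,  0.071 ]), 'wrist_force': array([ -1.752 , -22.8061,   3.5929])}
lug 2683 [ 0.53034046 -0.10564667  0.09801925] [ 0.58254835 -0.08866412  0.10585627]
barz 0.07099287818716471
barz 0.07078381380398382
barz 0.07085665171894856
```

View pics/w2.png

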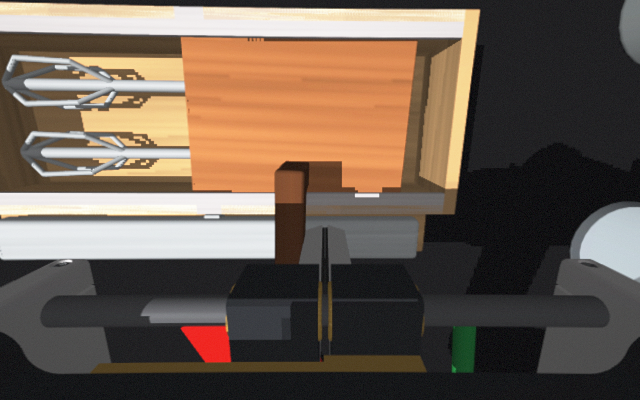

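The lid has moved 23 mm and the bar is at about 71 mm. The side force is 23 N, so I'll press slightly deeper, pause and check.

Emit:
{"method": "move_arm", "body": {"deltas": [0,0,0,0,0,0.1,1,0,0,0,0,0,0.15,1,0,0,0,0,0,0.15,1]}}

```text
time: 3.55
tool_pos: [0.5306, -0.1171, 0.0707]
ee_rot: [3.129, -0.005, 0.004]
wrist_force: [-3.7, -11.9, 9.8]
width: 0.0003
finger_force: 7.9
```

Emit:
{"method": "move_arm", "body": {"deltas": [0,0,0,0,-0.7,0,1,0,0,0,0,-1.4,0,1,0,0,0,0,-2.1,0,1,0,0,0,0,-2.8,0,1,0,0,0,0,-3.5,0,1,0,0,0,0,-4.2,0,1,0,0,0,0,-4.9,0,1,0,0,0,0,-5.6,0,1]}}

```text
time: 4.35
tool_pos: [0.531, -0.0586, 0.0702]
ee_rot: [3.133, -0.007, 0.005]
wrist_force: [-1.0, -7.6, 9.5]
width: 0.0004
finger_force: 5.1
```

Emit:
{"method": "move_arm", "body": {"deltas": [0,0,0,0,-0.7,0,1,0,0,0,0,-1.4,0,1,0,0,0,0,-2.1,0,1,0,0,0,0,-2.8,0,1,0,0,0,0,-3.5,0,1,0,0,0,0,-4.2,0,1,0,0,0,0,-4.9,0,1,0,0,0,0,-5.6,0,1]}}

```text
time: 5.15
tool_pos: [0.5309, -0.0023, 0.0702]
ee_rot: [3.134, -0.007, 0.005]
wrist_force: [-0.2, -7.6, 9.4]
width: 0.0004
finger_force: 5.2
```

```bash
python3 - <<'E'
from h import *
o=robot.get_obs(); print({k:np.round(o[k],4) for k in("tool_pos","wrist_force")})
s=snap("wrist"); cv2.imwrite("pics/w3.png",s["img"][:,:,::-1])
v,u=np.mgrid[120:262,0:390]; uv=np.c_[u.ravel(),v.ravel()]; P=pts(s,uv); z=P[:,2]
m=(z>.098)&(z<.107)&(u.ravel()<305); print("lug",m.sum(),P[m].min(0),P[m].max(0))
for w in("wrist","top"):
    s=snap(w); v,u=np.mgrid[0:400,0:640]; P=pts(s,np.c_[u.ravel(),v.ravel()]); z=P[:,2]
    k=(abs(P[:,0]-.665)<.004)&(z>.062)&(z<.075)&(abs(P[:,1]+.04)<.2); print(w,"far lip/box y range",P[k][:,1].min(),P[k][:,1].max())
    m=(z>.066)&(z<.076)&(abs(P[:,0]-.53)<.01)&(abs(P[:,1])<.2); print("bar z",np.median(z[m]))
E
```

```text
{'tool_pos': array([ 0.5309, -0.0023,  0.0702]), 'wrist_force': array([-0.227 , -7.5516,  9.4261])}
lug 2694 [0.53059435 0.00917259 0.09802866] [0.58221655 0.02660821 0.10690641]
wrist far lip/box y range -0.17743180537936096 0.12269373269205772
bar z 0.07011742856563266
top far lip/box y range -0.2027336719006096 0.12356126945808114
bar z 0.06996794710432475
```

View pics/w3.png

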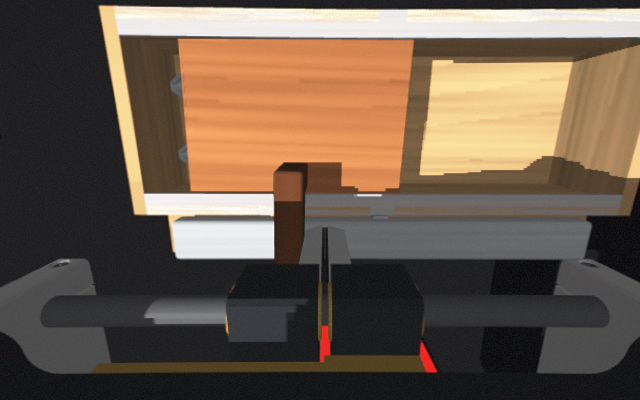

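The lug centre is at y = 0.018, the box end at 0.123 (origin y = -0.040) and the bar is fully down. That leaves 22 mm to home.

Emit:
{"method": "move_arm", "body": {"deltas": [0,0,0,0,-0.5,0,1,0,0,0,0,-1.0,0,1,0,0,0,0,-1.5,0,1,0,0,0,0,-1.9,0,1,0,0,0,0,-2.2,0,1,0,0,0,0,-2.3,0,1,0,0,0,0,-2.3,0,1]}}

```text
time: 6.0
tool_pos: [0.5309, 0.0212, 0.0702]
ee_rot: [3.135, -0.008, 0.005]
wrist_force: [0.5, -6.3, 8.0]
width: 0.0006
finger_force: 4.7
```

```bash
python3 - <<'E'
from h import *
o=robot.get_obs(); print({k:np.round(o[k],4) for k in("tool_pos","wrist_force")})
s=snap("wrist")
v,u=np.mgrid[120:262,0:390]; uv=np.c_[u.ravel(),v.ravel()]; P=pts(s,uv); z=P[:,2]
m=(z>.098)&(z<.107)&(u.ravel()<305); print("lug",m.sum(),P[m].min(0),P[m].max(0))
E
```

```text
{'tool_pos': array([0.5309, 0.0212, 0.0702]), 'wrist_force': array([ 0.5327, -6.2881,  8.0335])}
lug 2693 [0.53032431 0.03269516 0.09800657] [0.58228527 0.05010632 0.10663868]
```

The lid is at box y of about +81 mm. Next I back off the lug, then rise and come away.

Emit:
{"method": "move_arm", "body": {"deltas": [0,0,0,0,0.5,0,1,0,0,0,0,1.0,0,1,0,0,0,0,1.0,-0.8,1,0,0,0,0,1.0,-2,1,0,0,0,0,1.0,-5,1,0,0,0,0,1.0,-9,1,0,0,0,-3,1.0,-13,1,0,0,0,-6,1.0,-13.5,1]}}

```text
time: 6.85
tool_pos: [0.4699, 0.0132, 0.2076]
ee_rot: [3.14, -0.009, 0.006]
wrist_force: [0.7, 0.0, 1.1]
width: 0.0001
finger_force: 0.0
```

Emit:
{"method": "move_arm", "body": {"deltas": [0,0,0,-4,0,0,1,0,0,0,-7,0,0,1,0,0,0,-8,0,0,1,0,0,0,-8,0,0,1,0,0,0,-8,0,0,1]}}

```text
time: 7.35
tool_pos: [0.3888, 0.0131, 0.2019]
ee_rot: [3.141, -0.0, 0.006]
wrist_force: [0.6, -0.2, -0.2]
width: 0.0007
finger_force: 0.0
```

```bash
python3 - <<'E'
from h import *
o=robot.get_obs(); print({k:np.round(o[k],4) for k in("tool_pos","wrist_force","qvel")})
for w in("wrist","top"):
    s=snap(w); cv2.imwrite(f"pics/{w}9.png",s["img"][:,:,::-1]); v,u=np.mgrid[0:400,0:640]; P=pts(s,np.c_[u.ravel(),v.ravel()]); z=P[:,2]
    B=(abs(P[:,1]+.04)<.16)
    m=B&(z>.096)&(z<.109)&(P[:,0]>.505)&(P[:,0]<.59); print(w,"lug",m.sum(),np.percentile(P[m],[2,50,98],axis=0).round(4).tolist() if m.any() else 0)
    m=(z>.06)&(z<.09)&(abs(P[:,0]-.53)<.008)&(abs(P[:,1]+.06)<.07); print("bar z",m.sum(),np.median(z[m]) if m.any() else 0)
E
```

```text
{'tool_pos': array([0.3888, 0.0131, 0.2019]), 'wrist_force': array([ 0.5717, -0.1859, -0.1735]), 'qvel': array([ 0.0002,  0.0237, -0.0124,  0.0014, -0.0004, -0.0011])}
wrist lug 1339 [[0.5123, 0.0339, 0.0987], [0.5394, 0.0416, 0.103], [0.5651, 0.0497, 0.1048]]
bar z 2717 0.08022165802451614
top lug 142 [[0.5126, 0.0362, 0.0975], [0.5448, 0.0423, 0.1028], [0.5796, 0.0505, 0.1073]]
bar z 288 0.0798935644014831
```

View pics/wrist9.png

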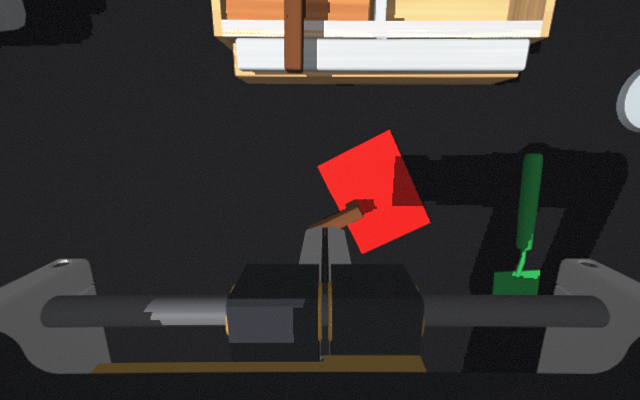

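The bar is back up at 80 mm, with the tooth visible at (380,20) behind the lid. The lug is at box y of about +82 mm and the arm is clear, so I'm handing in.

```bash
python3 -c "
from bench import robot
print(robot.close_job())"
```

```text
the job is handed in; nothing more can be done
None
```

The lid now covers the beaters at about +82 mm along the box (home is +80 ± 5), the bar is fully back up at 80 mm with its tooth behind the lid, and the job was handed in with the arm touching nothing.

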